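# Clamp a freshly glued biscuit carton in the gluing jig

## Task

The biscuit carton lying on its narrow side has just had both end flaps glued: set it down in the gluing jig's nest, still on its narrow side and with its length along the jig, gently so that the thin card is not dented. Then push the clamp handle over and down, past its dead point, until it snaps over and the sprung pad by itself keeps the carton pressed against the end stop; feel for that snap with a light, slow push and do not lean on the handle once it is down. Let go, and leave the other carton standing where it is.

Things in the scene. Friction and masses are not known exactly. Their poses are not given: they have to be found in the camera images.
- jig: Gluing jig screwed to the worktop: plywood base 96 x 270 x 12 mm carrying, in a row along its y axis, end stop, nest and a steel push-type toggle clamp. Origin: on the worktop straight below the nest's middle; z up, y from the clamp to the end stop, x across; the base spans y -195 to +75 mm. A carton clamped home has its middle at x 0, y 0, z 45 mm.
- nest: Part of the jig, same origin and axes: folded aluminium tray, floor 14 mm above the worktop; two side walls along y, 100 mm long, 44 mm apart inside (1 mm of play each side of the carton), with lips flared outwards from 32 up to 37 mm above the worktop (mouth 50 mm, 57 mm over all). Its -y end is open for the pad. Over 60 N between carton and nest dents the card.
- stop_face (a point): Middle of the end stop's face that the carton's end must meet: jig y = +55 mm, 45 mm above the worktop. The stop is a wooden block as wide as the nest, 60 mm high.
- carton: The glued carton: a dark blue-green box 42 (x) x 62 (y) x 110 mm (z), 0.10 to 0.20 kg, lying on a narrow 42 x 110 mm side on the worktop left of the jig, so 62 mm high and 42 mm wide from above. Origin: middle of one 42 x 62 mm end; z along its length to the other end (level throughout), y up or down. Either end may face the pad.
- carton_mid (a point): Middle of the carton, 55 mm along its z axis from its origin, 31 mm above what it lies on.
- handle_pivot (a point): Hinge axis of the clamp handle, at x 0, y -149, z 42 mm in the jig's frame; the hinge line runs along the jig's x axis.
- handle_grip (a point): Point on the axis of the handle's round black rubber grip, 88 mm from the pivot. The grip is 19 to 21 mm thick and runs from 56 to 120 mm from the pivot. The handle starts upright (within 0.4 rad) above the pivot and is pushed over and down to the jig's -y, away from the nest, by 1.4 to 1.6 rad, until it lies about level. It stays about where it is left while the pad is clear of the carton.
- handle_rest (a point): About where the grip rests when the clamp is shut: 88 mm from the pivot to the jig's -y, 45 mm above the worktop, give or take 18 mm, as the handle is bolted to its crank at an angle that differs each time. The push peaks at about 5 N some 0.6 rad before, then fades; 4 mm before rest the handle snaps over its dead point; short of that it springs back. Its stop is hard (30 N at most).
- pad: Round rubber pad, 30 mm across, sprung (5 N/mm); origin: middle of its face, 42 mm above the worktop; its y axis points at the nest. Its face starts at jig y -68 to -71 mm, leaving a carton 13 to 16 mm of play along the nest, and would reach -45 mm with no carton; it pushes the carton home along the nest.
- other_carton: A second carton of the same size, dark red, standing upright on a 42 x 62 mm end to the right of the clamp; not to be moved.
Not all that is in view belongs to the job. What is shaped like the carton but orange is not meant.

How it is judged:
On the way, in this order (a step that is already met when the one before it is completed fails the run):
1. the carton lies in the nest on its narrow side, let go, while the clamp is still open (x of carton_mid in the frame of jig between -0.0025 and 0.0025 m and y of carton_mid in the frame of jig between -0.016 and 0.003 m and z of carton_mid in the frame of jig between 0.042 and 0.048 m and angle between the z axis of carton and the y axis of jig, either way round below 0.04 rad and angle between the y axis of carton and the z axis of jig, either way round below 0.05 rad and contact force between pad and carton below 3 N and contact force between the fingers and carton below 0.3 N), for 0.2 s.
2. the handle has been pushed past its dead point: untouched, the pad presses the carton (contact force between the fingers and jig below 0.5 N and contact force between pad and carton above 20 N), for 0.2 s.
At the end, for the whole second after the job is handed in: Let go and at rest: the carton on its narrow side on the nest's floor, along the jig (2 degrees), its middle within 3 mm of the clamped-home position; the clamp over its dead point, its pad pressing the carton with over 20 N; the other carton upright within 20 mm of its start (all of step 2 and x of carton_mid in the frame of jig between -0.0025 and 0.0025 m and y of carton_mid in the frame of jig between -0.003 and 0.003 m and z of carton_mid in the frame of jig between 0.042 and 0.048 m and angle between the z axis of carton and the y axis of jig, either way round below 0.04 rad and angle between the y axis of carton and the z axis of jig, either way round below 0.05 rad and linear speed of carton below 0.01 m/s and angle between other_carton's own z axis and vertical below 0.1 rad and distance of other_carton from where it was at the start of the episode below 0.02 m); the robot touches nothing.
It fails at once if the carton is pressed or dropped into the nest with more than 60 N (dented card) (contact force between carton and nest above 60 N).
It fails at once if the robot presses on the jig or its clamp handle with more than 30 N (contact force between any of the fingers, the arm and jig above 30 N).
It fails at once if the other carton is knocked or moved (distance of other_carton from where it was at the start of the episode above 0.03 m or angle between other_carton's own z axis and vertical above 0.25 rad).
It also fails if it takes over 61 s, if anything falls off the work surface, if the arm or the gripper's body presses on something with over 40 N, if the wrist force passes 120 N, or if a joint passes its speed limit or range.

## Robot

A 7-joint arm with a two-finger parallel gripper is mounted at the origin on a cart in front of the work surface, level with it; the furniture and walls round the work are solid. World frame = base frame: x ahead of the robot, y to its left, z up, the work surface at z = 0. Lengths are in m, angles in rad, forces in N, time in s.
With the tool pointing down it reaches from about 0.35 to 0.9 m from the base axis. Payload 19.9 kg.
Tool frame: the origin (TCP) lies at the very end of the fingers, on their centre line; the grasp point (between the pads) lies 19 mm behind it; z points along the fingers, y is the line along which they close (so a half turn about z gives the same grasp; the last joint's range is limited). The gripper opens to 94 mm and grips with 3 to 60 N. Pads are 16 mm wide; open, the fingers measure 119 mm over their backs; the gripper's body (75 mm by 177 mm) begins 78 mm behind the grasp point.
Start: joints at [1.163, 0.417, -0.01, 1.614, 0.005, 1.111, -0.053], TCP at [0.224, -0.584, 0.205] pointing down, gripper open.
Joint ranges: [-2.81, 2.81], [-0.39, 2.02], [-1.27, 1.25], [0.06, 2.57], [-1.19, 4.33], [0.19, 2], [-2.82, 2.82]. Speed limits (rad/s): [1.89, 1.89, 2.39, 2.39, 3.01, 3.01, 3.01].

## Interface

Orientations are given as a 3x3 rotation matrix whose columns are the frame's x, y, z axes.
In Python, from cell import * gives the robot as it stands.
- The arm moves only by the tool step_arm, never from a script. Its argument "targets" is a list that holds one entry, the list of rows, each a list of 7 numbers: the opening, from -1 (shut) to 1 (fully open), then the shift along the tool's x, y, z in m, then the turn, a rotation vector about the tool's x, y, z in rad. A call has 1 to 12 rows; each row shifts and turns the commanded pose from where the row before left it, along the tool's axes as they then stand; what a row does not reach is not made up. A row lasts 1/8 s, in which the tool goes at most 62.5 mm and 10.7 degrees, less where a joint would pass 70% of its speed; a pose out of reach is approached as far as the arm can. A call is refused whole if a number of a shift passes 0.0625 or a number of a turn 0.188, either way. A call with a gripper value outside its range is refused whole. The fingers move at their own pace and stop on an object; the grip force is fixed at half the most. Time passes only in rows, so rows that do not move let the fingers close. It gives the time, the measured TCP pose, the force, the opening and the grip force at its end, in the units of the state.
- get_obs(): the state, without advancing time (a new reading comes with each control period).
- read_camera(name): name is "scene" or "top" or "wrist"; returns a dict with "color" (400x640x3 uint8, blue, green, red), "intrinsics" (3x3 intrinsics, pixels), "k1" (the pictures are not rectified: a ray, as slopes to the right and down, at radius r is drawn at 1 + k1 r^2 times it, then the intrinsics apply), "rvec" (rotation vector, rad) and "tvec" (3), from world to camera coordinates, as OpenCV has them; the wrist camera has in their place "T_tool_cam" (4x4, takes a point from camera to tool coordinates, whose origin is the TCP and whose axes are the flange's). Camera axes: x right, y down, z forward; pixel columns grow to the right and rows downward; lengths in m; the calibration is good to about 2 mm. A picture is of the moment at which its call begins: read the wrist's pose just before it. There is no depth.
- hand_in(): hands the job in; it is judged then, once.
The state is a dict: "time": time; "joint_positions": joint angles; "qvel": joint speeds; "joint_torque": joint torques, N m; "ee_pos": TCP position; "orientation": TCP orientation; "ft_force": force on the tool from outside, world axes, zero at the start; "wrist_torque": the same for the moment, N m; "width": opening from 0.0 (shut) to 1.0 (fully open); "grip_force": force on a finger pad.
Only numpy, scipy, OpenCV 4.12 (cv2) and the standard library are available. Lean on these libraries where they do the work, as an engineer would, in place of code of your own. Each camera call takes 0.05 s, during which the arm holds its last target. There are 200 camera calls.

## Working session

There is one attempt and no reset: what is moved stays moved. The work goes in short steps, Python scripts to look and compute and a tool call to move; the robot and the scene stay as the last step left them, time stands still between calls to the robot, and variables do not carry over. Pictures are saved under pics/ and viewed, at most 11 in all, crops included, and the job is handed in when it is done.

Besides the shell and the picture viewer there is one more tool, called after "Emit:" by a JSON object that holds its "api" and its "payload". step_arm: Moves the arm, as the interface text tells. Its arguments: {"type":"object","properties":{"targets":{"type":"array"}},"required":["targets"]}

```bash
ls; mkdir -p pics
python3 - <<'E'
from cell import *
import cv2,pickle
d={}
for n in ("scene","top"):
    c=read_camera(n); d[n]=c; cv2.imwrite(f"pics/{n}0.png",c["color"])
    print(n,c["intrinsics"],c["k1"],c["rvec"],c["tvec"])
pickle.dump(d,open("cams0.pkl","wb"))
o=get_obs();print(o)
E
```

```text
pics
scene [[483.7330619    0.         318.26645781]
 [  0.         483.7330619  199.24411908]
 [  0.           0.           1.        ]] -0.14112915061135173 [ 0.88574747 -2.17508203  1.36287534] [0.36280644 0.23572104 1.1490395 ]
top [[363.3187458    0.         325.04253957]
 [  0.         363.3187458  201.41580011]
 [  0.           0.           1.        ]] -0.005368463002105652 [ 2.2023757  -2.16240365  0.12668784] [-0.02873133  0.50580866  1.29662555]
{'time': 0.1, 'joint_positions': array([ 1.16349742,  0.4179005 , -0.01034008,  1.61410717,  0.00472048,
        1.11070647, -0.05299988]), 'qvel': array([ 0.00117268, -0.00118972, -0.0003174 , -0.0022824 ,  0.00111988,
        0.00057259, -0.00042637]), 'joint_torque': array([ 3.14436009e-03, -8.52586985e+01,  6.41262978e-01, -4.26699865e+01,
       -4.87115420e-02,  1.62580580e-02, -2.06371419e-05]), 'ee_pos': array([ 0.22344266, -0.58332935,  0.20489915]), 'orientation': array([[ 9.33819999e-01,  3.57742903e-01, -4.74527691e-04],
       [ 3.57743206e-01, -9.33819479e-01,  9.89849324e-04],
       [-8.90116301e-05, -1.09410015e-03, -9.99999398e-01]]), 'ft_force': array([-0.03474788,  0.40732387,  0.32513725]), 'wrist_torque': array([-0.02978039,  0.01762984,  0.02548379]), 'grip_force': 0.0, 'width': 0.9980962679918093}
```

View pics/top0.png

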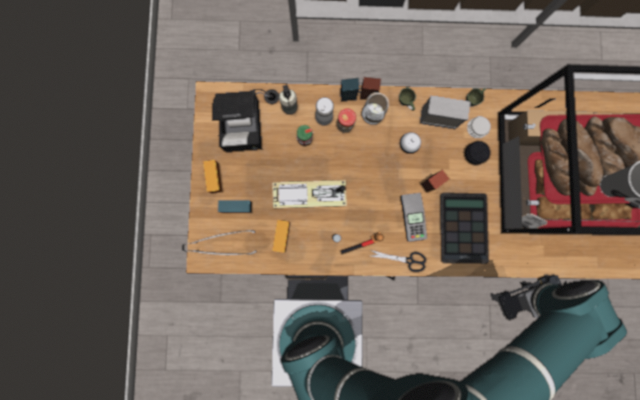

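View pics/scene0.png

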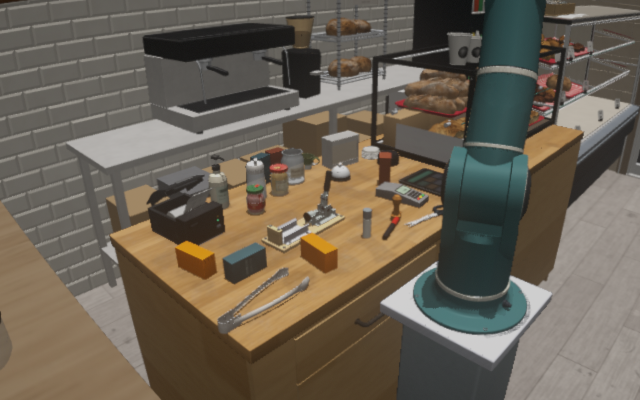

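The top view shows the jig base at about (310,194), with the handle at its right end (340,188) and the stop at its left end.

What could be taken for the carton (top-view pixels):
- teal box lying at (235,206)
- orange boxes at (212,176) and (281,236), excluded by colour
- dark teal box at (349,88), at the back among the jars
- dark red upright box at (434,181), which is the other carton, and another dark red one at (370,87)

By the description (lying down, left of the jig) I choose (235,206).

```bash
cat > h.py <<'E'
from cell import *
import numpy as np,cv2,pickle
from scipy.spatial.transform import Rotation as R
def undist(c,px):
    K=c["intrinsics"];px=np.asarray(px,float).reshape(-1,1,2)
    return cv2.undistortPoints(px,K,np.array([c["k1"],0,0,0.]),None).reshape(-1,2)
def rays(c,px,obs=None):
    u=undist(c,px);d=np.c_[u,np.ones(len(u))]
    if "rvec" in c:
        Rm=cv2.Rodrigues(np.asarray(c["rvec"],float))[0];o=-Rm.T@np.asarray(c["tvec"]).ravel();return o,d@Rm
    T=np.eye(4);T[:3,:3]=obs["orientation"];T[:3,3]=obs["ee_pos"];T=T@np.asarray(c["T_tool_cam"])
    return T[:3,3],d@T[:3,:3].T
def plane(c,px,z,obs=None):
    o,d=rays(c,px,obs);return o+d*((z-o[2])/d[:,2])[:,None]
def project(c,P,obs=None):
    P=np.atleast_2d(P)
    if "rvec" in c: rv,tv=np.asarray(c["rvec"],float),np.asarray(c["tvec"],float)
    else:
        T=np.eye(4);T[:3,:3]=obs["orientation"];T[:3,3]=obs["ee_pos"];T=np.linalg.inv(T@np.asarray(c["T_tool_cam"]))
        rv,tv=cv2.Rodrigues(T[:3,:3])[0],T[:3,3]
    return cv2.projectPoints(P.astype(float),rv,tv,c["intrinsics"],np.array([c["k1"],0,0,0.]))[0].reshape(-1,2)
def blob(m):
    n,l,s,ce=cv2.connectedComponentsWithStats(m.astype(np.uint8));i=1+s[1:,4].argmax();return l==i
def rect(m):
    cs=cv2.findContours(m.astype(np.uint8),cv2.RETR_EXTERNAL,cv2.CHAIN_APPROX_NONE)[0]
    k=max(cs,key=cv2.contourArea)[:,0];return k
def wrist(name):
    o=get_obs();c=read_camera("wrist");cv2.imwrite(f"pics/{name}.png",c["color"]);pickle.dump((c,o),open(name+".pkl","wb"));return c,o
E
python3 - <<'E'
from h import *
d=pickle.load(open("cams0.pkl","rb"));c=d["top"];im=c["color"];hsv=cv2.cvtColor(im,cv2.COLOR_BGR2HSV)
print(im[206,235],im[194,275],im[181,430],im[192,290],hsv[206,235],hsv[194,275])
o,_=rays(c,[[320,200]]);print("cam",o)
for nm,px,z in (("carton",(235,206),.062),("base",(275,194),.012),("red",(434,181),.1)):
    x,y=px;w=70 if nm=="base" else 30
    ref=im[y,x].astype(int);m=np.abs(im.astype(int)-ref).sum(2)<60
    z0=np.zeros_like(m);z0[max(0,y-25):y+25,x-w if nm!="base" else x-10:x+w+10]=1
    m=blob(m&z0);k=rect(m)
    P=plane(c,k,z)[:,:2];r=cv2.minAreaRect((P*1000).astype(np.float32));print(nm,m.sum(),r)
print(plane(c,[[340,188],[330,195],[304,194]],.06))
c=read_camera("wrist");print(c["intrinsics"],c["k1"],c["T_tool_cam"])
E
```

```text
[111 103  77] [165 204 205] [ 53  66 124] [216 214 215] [ 97  78 111] [ 29  50 205]
cam [0.38053193 0.00691018 1.33904943]
carton 342 ((482.0719299316406, 302.4696350097656), (38.7691535949707, 108.28972625732422), 1.0798231363296509)
base 868 ((535.712646484375, 35.72479248046875), (92.50572967529297, 263.833984375), 1.179810881614685)
red 260 ((577.0731811523438, -393.3717956542969), (54.85591125488281, 97.93665313720703), 32.826133728027344)
[[ 0.55174327 -0.07106626  0.06      ]
 [ 0.52601901 -0.03592432  0.06      ]
 [ 0.52776326  0.05619618  0.06      ]]
[[319.22721454   0.         322.48901663]
 [  0.         319.22721454 192.28139513]
 [  0.           0.           1.        ]] -0.06122890832515164 [[ 3.79698716e-04 -9.71748443e-01 -2.36018683e-01  6.83589371e-02]
 [ 9.99999761e-01  2.32487349e-04  6.51556074e-04 -5.24386824e-05]
 [-5.78277242e-04 -2.36018874e-01  9.71748299e-01 -1.79635745e-01]
 [ 0.00000000e+00  0.00000000e+00  0.00000000e+00  1.00000000e+00]]
```

Run:
```python
import cv2
t=cv2.imread("pics/top0.png")[150:250,190:360];s=cv2.imread("pics/scene0.png")[170:300,170:370]
a=cv2.resize(t,(800,470),interpolation=2)[:300];
cv2.imwrite("pics/crop0.png",cv2.resize(s,(800,520),interpolation=2))
```

```text
(no output)
```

View pics/crop0.png

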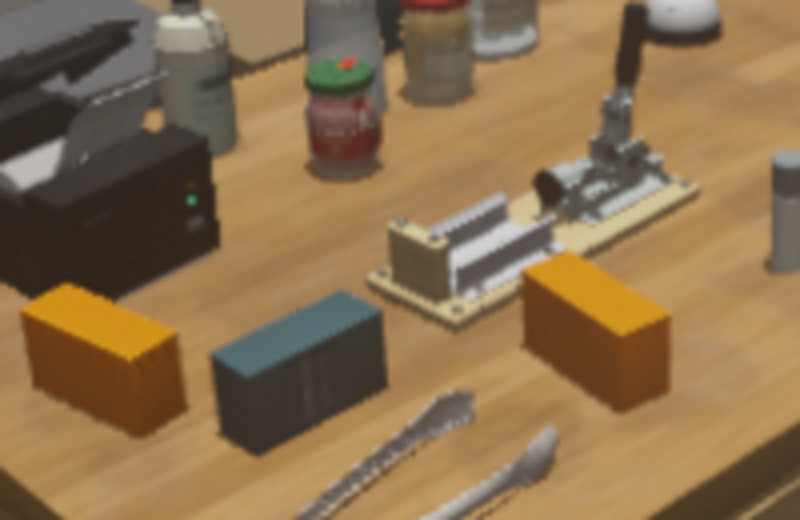

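The crop confirms the teal carton lying on its narrow side between the two orange ones, left of the jig. The jig's wooden stop is at the near left and its upright black handle at the right. Now swing the arm over the jig.

Emit:
{"api": "step_arm", "payload": {"targets": [[[1,0.055,-0.009,-0.005,0,0,-0.1],[1,0.055,-0.009,-0.005,0,0,-0.1],[1,0.055,-0.009,-0.005,0,0,-0.1],[1,0.055,-0.009,-0.005,0,0,-0.1],[1,0.055,-0.009,-0.005,0,0,-0.1],[1,0.055,-0.009,-0.005,0,0,-0.1],[1,0.055,-0.009,-0.005,0,0,-0.1],[1,0.055,-0.009,-0.005,0,0,-0.1],[1,0.055,-0.009,-0.005,0,0,-0.1],[1,0.055,-0.009,-0.005,0,0,-0.1],[1,0.055,-0.009,-0.005,0,0,-0.1],[1,0.055,-0.009,-0.005,0,0,-0.1]]]}}

```text
time: 1.65
ee_pos: [0.5213, -0.0271, 0.2655]
orientation: [[0.002, 1.0, -0.0], [1.0, -0.002, 0.0], [0.0, -0.0, -1.0]]
ft_force: [0.8, 0.7, 0.0]
width: 1.002
grip_force: 0.0
```

Emit:
{"api": "step_arm", "payload": {"targets": [[[1,0.06,0,0,0,0,-0.02],[1,0.06,0,0,0,0,0],[1,0,0,0,0,0,0],[1,0,0,0,0,0,0]]]}}

```text
time: 2.15
ee_pos: [0.5208, 0.0905, 0.2652]
orientation: [[-0.015, 1.0, -0.0], [1.0, 0.015, -0.0], [-0.0, -0.0, -1.0]]
ft_force: [-0.1, -0.9, -1.2]
width: 1.003
grip_force: 0.0
```

Run:
```python
from h import *
c,o=wrist("w1");print(o["time"],o["ee_pos"],o["orientation"])
print(project(c,[[.535,.096,.014],[.537,-.05,.06],[.482,.302,.062]],o))
```

```text
2.15 [0.52078694 0.09054918 0.26522028] [[-1.48755100e-02  9.99889236e-01 -4.85003393e-04]
 [ 9.99889309e-01  1.48753634e-02 -3.04397906e-04]
 [-2.97149588e-04 -4.89477782e-04 -9.99999836e-01]]
[[332.79638075 162.23457185]
 [332.84266423 276.2862967 ]
 [289.6199574  -19.01367469]]
```

View pics/w1.png

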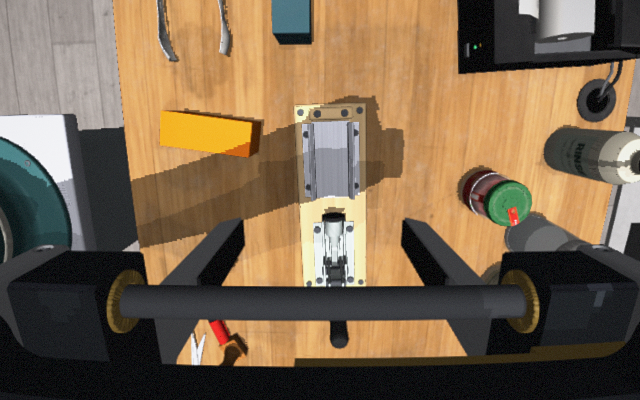

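The wrist view shows the jig base from about (294,104) to (366,285), the nest lips between columns 302 and 360, the stop at (330,113), the clamp at (335,250), the handle tip at (340,335), and part of the carton at (292,20). Next I measure the jig edges.

Run:
```python
from h import *
c,o=pickle.load(open("w1.pkl","rb"));im=c["color"]
for r in (150,180,210): print(r,[tuple(int(v) for v in im[r,x]) for x in range(288,312)],'\n  R',[tuple(int(v) for v in im[r,x]) for x in range(346,374)])
for x in (297,330,364): print(x,[tuple(int(v) for v in im[y,x]) for y in range(98,124)])
```

```text
150 [(47, 73, 103), (50, 77, 104), (50, 75, 103), (48, 76, 106), (49, 76, 102), (48, 76, 102), (50, 83, 111), (49, 76, 103), (82, 111, 130), (94, 125, 149), (101, 138, 163), (106, 143, 170), (115, 151, 179), (109, 150, 180), (120, 154, 181), (209, 197, 199), (204, 191, 189), (201, 190, 188), (207, 191, 191), (205, 194, 191), (157, 147, 147), (140, 133, 132), (159, 149, 147), (138, 128, 128)] 
  R [(163, 152, 153), (134, 126, 125), (62, 59, 58), (122, 115, 113), (130, 121, 121), (124, 117, 117), (129, 121, 118), (154, 143, 143), (156, 146, 145), (196, 185, 183), (199, 187, 185), (198, 185, 183), (195, 182, 182), (107, 119, 130), (99, 135, 160), (103, 137, 163), (102, 140, 165), (102, 139, 166), (109, 143, 170), (86, 116, 143), (53, 79, 97), (54, 82, 110), (57, 89, 115), (57, 86, 115), (54, 81, 110), (57, 84, 114), (55, 84, 111), (58, 86, 114)]
180 [(43, 62, 89), (38, 63, 86), (39, 64, 89), (36, 62, 86), (41, 64, 87), (41, 63, 85), (54, 77, 101), (54, 80, 105), (51, 78, 103), (45, 67, 82), (79, 104, 120), (91, 123, 144), (94, 125, 147), (92, 124, 146), (94, 126, 149), (92, 124, 148), (
[... 2070 characters left out ...]
99, 136, 161), (116, 157, 185), (119, 160, 189), (118, 157, 186), (121, 159, 188), (116, 156, 186), (115, 156, 186), (118, 159, 186), (116, 155, 183), (111, 150, 177), (91, 125, 148), (60, 83, 101), (83, 107, 126), (130, 127, 134), (206, 194, 192), (210, 198, 196)]
364 [(49, 77, 108), (50, 79, 104), (56, 82, 106), (54, 81, 105), (61, 85, 107), (86, 116, 138), (99, 135, 160), (105, 139, 164), (106, 139, 165), (102, 138, 165), (105, 140, 166), (104, 140, 164), (106, 141, 166), (109, 141, 168), (103, 138, 164), (103, 138, 164), (105, 140, 166), (104, 138, 164), (104, 140, 165), (105, 138, 164), (107, 139, 164), (105, 140, 164), (106, 140, 166), (103, 139, 163), (107, 141, 166), (104, 138, 163)]
```

Run:
```python
import cv2
im=cv2.imread("pics/w1.png")[95:295,270:400]
cv2.imwrite("pics/crop1.png",cv2.resize(im,(390,600),interpolation=0))
```

```text
(no output)
```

View pics/crop1.png

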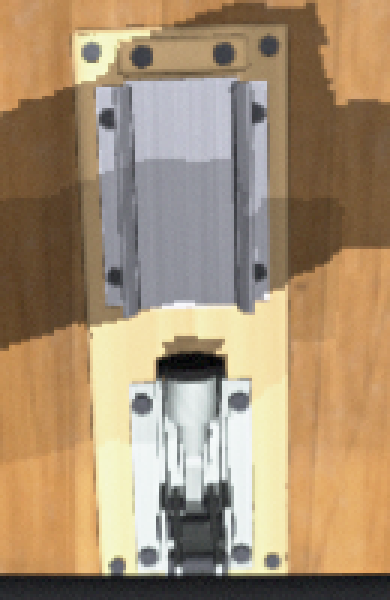

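```bash
cat >> h.py <<'E'
def edge(line,lo,hi):
    g=np.abs(np.gradient(cv2.GaussianBlur(np.log(line.astype(float)+5).reshape(-1,1),(1,3),0).ravel()))
    i=lo+int(g[lo:hi].argmax());w=g[i-1:i+2];return i+(w[2]-w[0])/(2*(2*w[1]-w[0]-w[2]))if True else i
E
python3 - <<'E'
from h import *
c,o=pickle.load(open("w1.pkl","rb"));g=c["color"].sum(2)/3
def fitx(rows,f,z):
    px=[(edge(g[r],int(f(r))-5,int(f(r))+6),r) for r in rows];P=plane(c,px,z,o)
    a=np.polyfit(P[:,1],P[:,0],1);res=P[:,0]-np.polyval(a,P[:,1])
    k=np.abs(res)<np.median(np.abs(res))*3;a=np.polyfit(P[k,1],P[k,0],1);return a,res.std()*1e3,k.sum()
L=fitx(range(130,280),lambda r:295.7+(r-150)*.065,.012)
Rr=fitx(list(range(200,240)),lambda r:365.4,.012)
R2=fitx(list(range(108,190)),lambda r:365.4,.012)
print(L,Rr,R2)
for y in (.0,.05,.1,.15): print(y,np.polyval(L[0],y),np.polyval(Rr[0],y),np.polyval(R2[0],y))
# back edge
px=[(x,edge(g[:,x],98,109)) for x in list(range(296,304))+list(range(358,365))]
P=plane(c,px,.012,o);print("back",P[:,:2].round(4).tolist())
# lips: view pixels of expected
E
```

```text
(array([-0.04977709,  0.4908785 ]), np.float64(0.3399559951224272), np.int64(144)) (array([-0.05836825,  0.58413005]), np.float64(0.13506385280217179), np.int64(40)) (array([-0.05057245,  0.58428741]), np.float64(1.5654771729402106), np.int64(74))
0.0 0.49087850388488524 0.5841300484617109 0.5842874065659258
0.05 0.4883896492101117 0.581211635739013 0.5817587839844811
0.1 0.48590079453533813 0.578293223016315 0.5792301614030364
0.15 0.4834119398605646 0.5753748102936171 0.5767015388215917
back [[0.485, 0.1699], [0.4863, 0.1698], [0.4877, 0.1706], [0.489, 0.1708], [0.4903, 0.1661], [0.4916, 0.1651], [0.4929, 0.171], [0.4942, 0.171], [0.5666, 0.1698], [0.5679, 0.1705], [0.5693, 0.1698], [0.5706, 0.1695], [0.5717, 0.1749], [0.573, 0.175], [0.5743, 0.1751]]
```

Run:
```python
from h import *
c,o=pickle.load(open("w1.pkl","rb"))
O=np.array([.5322,.099,0]);a=.050
Rj=R.from_euler('z',a).as_matrix()
for n,p in dict(floorL=(-22,-50,14),floorR=(22,-50,14),lipLo=(-28.5,-50,37),lipRo=(28.5,-50,37),lipLo_b=(-28.5,50,37),lipRo_b=(28.5,50,37),stopL=(-22,55,60),stopR=(22,55,60),stopLb=(-22,75,60),stopRb=(22,75,60),baseLb=(-48,75,12),baseRb=(48,75,12),pad=(0,-69.5,57),pivot=(0,-149,42)).items():
    print(n,((project(c,O+Rj@np.array(p)/1e3,o)[0]-[270,95])*3).round(0))
```

```text
floorL [138. 304.]
floorR [233. 300.]
lipLo [122. 317.]
lipRo [252. 313.]
lipLo_b [112.  86.]
lipRo_b [249.  81.]
stopL [125.  74.]
stopR [237.  70.]
stopLb [123.  22.]
stopRb [236.  18.]
baseLb [68. 28.]
baseRb [287.  21.]
pad [190. 371.]
pivot [193. 524.]
```

Emit:
{"api": "step_arm", "payload": {"targets": [[[1,0.0525,-0.009,0.015,0,0,0],[1,0.0525,-0.009,0.015,0,0,0],[1,0.0525,-0.009,0.015,0,0,0],[1,0.0525,-0.009,0.015,0,0,0],[1,0,0,0,0,0,0],[1,0,0,0,0,0,0]]]}}

```text
time: 2.95
ee_pos: [0.4824, 0.2992, 0.2053]
orientation: [[-0.013, 1.0, -0.0], [1.0, 0.013, -0.001], [-0.001, -0.0, -1.0]]
ft_force: [0.4, -0.5, 0.1]
width: 1.002
grip_force: 0.0
```

Run:
```python
from h import *
c,o=wrist("w2");print(o["time"],o["ee_pos"],o["orientation"][:,1])
im=c["color"];p=project(c,[.482,.302,.062],o)[0];print(p)
hsv=cv2.cvtColor(im,cv2.COLOR_BGR2HSV);x,y=p.astype(int);print(im[y,x],hsv[y,x])
m=(hsv[...,0]>85)&(hsv[...,0]<115)&(hsv[...,1]>60)&(hsv[...,2]>60)
z=np.zeros_like(m);z[max(0,y-110):y+90,x-70:x+70]=1
m=blob(m&z);k=rect(m);P=plane(c,k,.062,o)[:,:2]
print(m.sum(),cv2.boundingRect(k),cv2.minAreaRect((P*1000).astype(np.float32)))
# line fits of long sides
rows=np.arange(k[:,1].min()+12,k[:,1].max()-12)
g=im.sum(2)/3
L=[];Q=[]
for r in rows:
    xs=np.where(m[r])[0];L.append((edge(g[r],xs[0]-4,xs[0]+4),r));Q.append((edge(g[r],xs[-1]-3,xs[-1]+5),r))
for S in (L,Q):
    W=plane(c,S,.062,o);a=np.polyfit(W[:,1],W[:,0],1);print(a,np.polyval(a,.302),(W[:,0]-np.polyval(a,W[:,1])).std())
cv2.imwrite("pics/w2c.png",cv2.resize(im[max(0,y-120):y+120,x-120:x+120],None,fx=2,fy=2,interpolation=0));print(max(0,y-120),x-120)
```

```text
2.95 [0.48240623 0.29916535 0.20527889] [ 9.99911876e-01  1.32732917e-02 -2.45864763e-04]
[321.85585585 179.74435284]
[67 61 41] [97 99 67]
4077 (301, 125, 42, 104) ((481.8583984375, 303.43682861328125), (40.94673156738281, 108.21578979492188), 1.0114853382110596)
[-0.01845891  0.46620156] 0.4606269660279872 0.0004037672436992048
[-0.02459493  0.51042963] 0.5030019598828264 0.00022920068074312332
59 201
```

View pics/w2c.png

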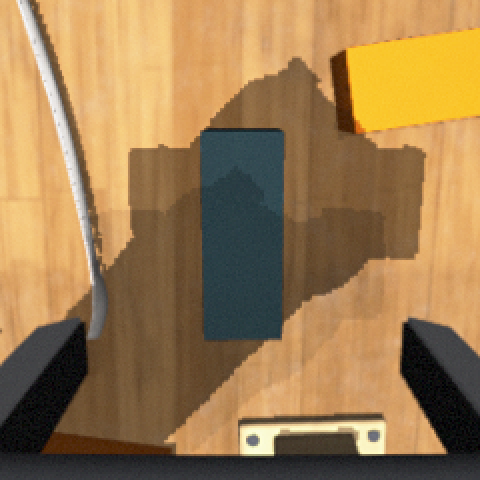

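The carton's top face (teal) spans crop (201–284, 128–340). It measures 42.4 × 108 mm, centred at (0.482, 0.303) with yaw 0.021, which matches the given size. The fingers will clear the tongs and the orange carton. Descend and grasp.

Emit:
{"api": "step_arm", "payload": {"targets": [[[1,0.002,0,0.045,0,0,-0.008],[1,0.002,0,0.045,0,0,0],[1,0,0,0.045,0,0,0],[1,0,0,0.025,0,0,0],[1,0,0,0.011,0,0,0],[1,0,0,0,0,0,0],[-1,0,0,0,0,0,0],[-1,0,0,0,0,0,0],[-1,0,0,0,0,0,0],[-1,0,0,0,0,0,0],[-1,0,0,0,0,0,0],[-1,0,0,0,0,0,0]]]}}

```text
time: 4.5
ee_pos: [0.4816, 0.3045, 0.0345]
orientation: [[-0.023, 1.0, -0.0], [1.0, 0.023, 0.0], [0.0, -0.0, -1.0]]
ft_force: [0.3, -1.0, 0.8]
width: 0.444
grip_force: 30.0
```

Emit:
{"api": "step_arm", "payload": {"targets": [[[-1,0,0,-0.02,0,0,0],[-1,0,0,-0.05,0,0,0],[-1,0,0,-0.05,0,0,0],[-1,-0.04,0.009,0,0,0,0],[-1,-0.045,0.01,0,0,0,0],[-1,-0.045,0.01,0,0,0,0],[-1,-0.045,0.01,0,0,0,0],[-1,-0.037,0.007,0,0,0,-0.027],[-1,0,0,0,0,0,0],[-1,0,0,0,0,0,0],[-1,0,0,0,0,0,0]]]}}

```text
time: 5.88
ee_pos: [0.5322, 0.0949, 0.1549]
orientation: [[-0.052, 0.999, 0.0], [0.999, 0.052, 0.0], [0.0, 0.0, -1.0]]
ft_force: [-0.3, 0.2, -0.7]
width: 0.447
grip_force: 30.0
```

Run:
```python
from h import *
c,o=wrist("w3");print(o["time"],o["ee_pos"],o["orientation"],o["ft_force"],o["width"])
O=np.array([.5322,.099,0]);Rj=R.from_euler('z',.05).as_matrix()
p=Rj.T@(o["ee_pos"]-O);print("tcp in jig",p)
im=c["color"];x,y=project(c,o["ee_pos"]+[0,0,.028],o)[0];print(x,y)
y0,x0=int(y)-120,int(x)-130
y0=max(0,y0);cv2.imwrite("pics/w3c.png",cv2.resize(im[y0:y0+240,x0:x0+260],None,fx=2.4,fy=2.4,interpolation=0));print(y0,x0)
```

```text
5.875 [0.53223874 0.09488934 0.15487892] [[-5.15996104e-02  9.98667819e-01  2.60793601e-04]
 [ 9.98667776e-01  5.15995022e-02  4.05792539e-04]
 [ 3.91795129e-04  2.81384903e-04 -9.99999884e-01]] [-0.28144659  0.20682881 -0.65767991] 0.44698349589436076
tcp in jig [-0.00016675 -0.00410745  0.15487892]
322.15687395558126 251.65938876760833
131 192
```

View pics/w3c.png

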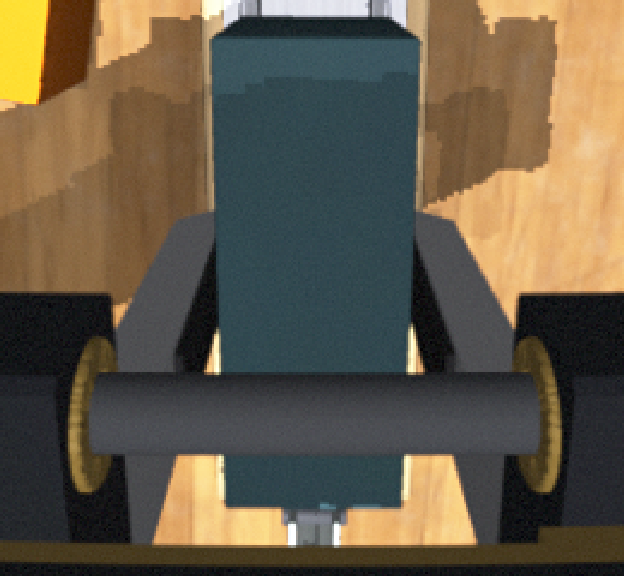

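The carton hangs straight between the fingers, its top far edge at crop row 40 and near edge at row 507. I'll compute its ends in the jig frame.

Run:
```python
from h import *
c,o=pickle.load(open("w3.pkl","rb"))
O=np.array([.5322,.099,0]);Rj=R.from_euler('z',.05).as_matrix()
px=np.array([[212,40],[420,39],[227,507],[407,507]])/2.4+[192,131]
P=plane(c,px,.183,o);print(((P-O)@Rj*1e3).round(1))
g=c["color"].sum(2)/3
```

```text
[[-20.1  49.  183. ]
 [ 21.   49.3 183. ]
 [-20.  -59.3 183. ]
 [ 22.1 -59.3 183. ]]
```

Emit:
{"api": "step_arm", "payload": {"targets": [[[-1,0,0,0.035,0,0,0],[-1,0,0,0.03,0,0,0],[-1,0,0,0.01,0,0,0],[-1,0,0,0.004,0,0,0],[-1,0,0,0.004,0,0,0],[-1,0,0,0.004,0,0,0],[-1,0,0,0.002,0,0,0],[-1,0,0,0,0,0,0]]]}}

```text
time: 6.92
ee_pos: [0.5325, 0.0936, 0.0655]
orientation: [[-0.05, 0.999, 0.0], [0.999, 0.05, 0.0], [0.0, 0.0, -1.0]]
ft_force: [-0.1, -0.0, -1.7]
width: 0.447
grip_force: 30.0
```

Emit:
{"api": "step_arm", "payload": {"targets": [[[-1,0,0,0.003,0,0,0],[-1,0,0,0.003,0,0,0],[-1,0,0,0.003,0,0,0],[-1,0,0,0.003,0,0,0],[-1,0,0,0.002,0,0,0],[-1,0,0,0.001,0,0,0],[-1,0,0,0,0,0,0]]]}}

```text
time: 7.8
ee_pos: [0.5325, 0.0937, 0.0504]
orientation: [[-0.05, 0.999, -0.0], [0.999, 0.05, 0.0], [0.0, -0.0, -1.0]]
ft_force: [-0.5, 0.2, -1.9]
width: 0.446
grip_force: 30.0
```

Emit:
{"api": "step_arm", "payload": {"targets": [[[-1,0,0,0.001,0,0,0],[-1,0,0,0.0007,0,0,0],[-1,0,0,0,0,0,0]]]}}

```text
time: 8.18
ee_pos: [0.5324, 0.0936, 0.0487]
orientation: [[-0.05, 0.999, -0.0], [0.999, 0.05, 0.0], [0.0, -0.0, -1.0]]
ft_force: [0.3, -0.3, -1.0]
width: 0.446
grip_force: 30.0
```

Emit:
{"api": "step_arm", "payload": {"targets": [[[-1,0,0,0.0005,0,0,0],[-1,0,0,0.0005,0,0,0],[-1,0,0,0,0,0,0]]]}}

```text
time: 8.55
ee_pos: [0.5325, 0.0937, 0.0485]
orientation: [[-0.05, 0.999, 0.0], [0.999, 0.05, -0.0], [-0.0, 0.0, -1.0]]
ft_force: [-6.1, -1.7, 14.8]
width: 0.44
grip_force: 30.0
```

Floor contact felt at 15 N. Release and rise.

Emit:
{"api": "step_arm", "payload": {"targets": [[[1,0,0,0,0,0,0],[1,0,0,0,0,0,0],[1,0,0,0,0,0,0],[1,0,0,0,0,0,0],[1,0,0,-0.03,0,0,0],[1,0,0,-0.05,0,0,0],[1,0,0,-0.05,0,0,0],[1,0,0,-0.05,0,0,0],[1,0,0,-0.02,0,0,0],[1,0,0,0,0,0,0],[1,0,0,0,0,0,0]]]}}

```text
time: 9.93
ee_pos: [0.5321, 0.0934, 0.2467]
orientation: [[-0.05, 0.999, -0.001], [0.999, 0.05, -0.0], [-0.0, -0.001, -1.0]]
ft_force: [0.4, 0.7, -0.2]
width: 0.998
grip_force: 0.0
```

Run:
```python
from h import *
c,o=wrist("w4");s=read_camera("scene");cv2.imwrite("pics/s4.png",s["color"]);t=read_camera("top");pickle.dump((s,t),open("s4.pkl","wb"))
print(o["time"],o["ee_pos"],o["ft_force"])
O=np.array([.5322,.099,0]);Rj=R.from_euler('z',.05).as_matrix()
hsv=cv2.cvtColor(c["color"],cv2.COLOR_BGR2HSV);m=(hsv[...,0]>85)&(hsv[...,0]<115)&(hsv[...,1]>60)&(hsv[...,2]>50)
x,y=project(c,O+[0,0,.076],o)[0].astype(int);z=np.zeros_like(m);z[y-80:y+80,x-40:x+40]=1
m=blob(m&z);k=rect(m);P=(plane(c,k,.076,o)-O)@Rj*1e3
print(x,y,m.sum(),cv2.boundingRect(k),cv2.minAreaRect(P[:,:2].astype(np.float32)))
A=c["color"][60:380,220:440];
B=s["color"];q=project(s,O+Rj@[0,-.149,.08])[0].astype(int);print(q)
B=B[q[1]-60:q[1]+60,q[0]-60:q[0]+60]
cv2.imwrite("pics/v4.png",np.hstack([cv2.resize(A,(385,560),interpolation=0),cv2.resize(B,(400,560),interpolation=0)[:, :400]]))
for p in ((0,-149,42),(0,-149,130),(0,-130,130),(0,-170,130)):print(p,project(s,O+Rj@np.array(p)/1e3)[0],project(c,O+Rj@np.array(p)/1e3,o)[0])
```

```text
9.925 [0.53205768 0.09344744 0.24674047] [ 0.3916622   0.65158583 -0.1986165 ]
322 172 3521 (305, 129, 38, 97) ((0.4889068603515625, -6.954692840576172), (109.6418685913086, 41.0571174621582), 89.61995697021484)
[323 196]
(0, -149, 42) [323.26073209 207.14780501] [322.68354058 278.31644298]
(0, -149, 130) [322.85590956 181.24638623] [322.6940704 318.9896756]
(0, -130, 130) [318.67458229 183.16461369] [322.70392479 303.47056429]
(0, -170, 130) [327.39395231 179.16497152] [322.68346114 335.53736571]
```

View pics/v4.png

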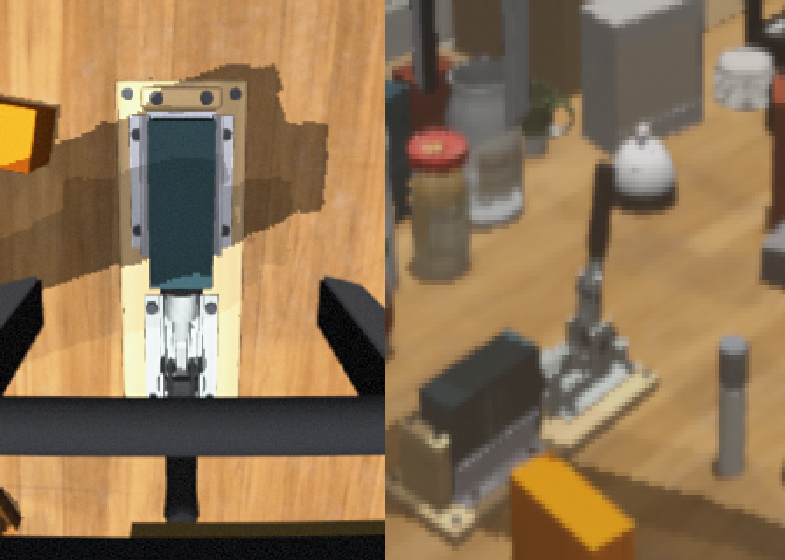

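The wrist view shows the carton seated in the nest (crop 148–213, 118–290): middle at jig y about −7 mm and x about +0.5 mm, aligned with the walls. In the scene view the handle is upright, leaning slightly to −y, with its tip at crop (605,165). I'll work out its angle.

```bash
cat >> h.py <<'E'
O=np.array([.5322,.099,0]);Rj=R.from_euler('z',.05).as_matrix()
def J(p): return O+Rj@np.array(p)/1e3
def grip(a,r,n=0): return (0,-149-r*np.sin(a)+n*np.cos(a),42+r*np.cos(a)+n*np.sin(a))
E
python3 - <<'E'
from h import *
c,o=pickle.load(open("w4.pkl","rb"));s,t=pickle.load(open("s4.pkl","rb"))
for a in (0,.1,.2,.3,.4): print(a,[project(s,J(grip(a,r)))[0].round(1).tolist() for r in (56,120)],[project(c,J(grip(a,120,n)),o)[0].round(1).tolist() for n in (-10,10)])
g=s["color"]
m=(g.max(2)<60)[165:200,315:340];print(*["".join("#" if v else "." for v in r) for r in m],sep="\n")
w=c["color"];print(w[335:366,324].tolist(), w[350].tolist()[308:340])
q=project(t,J(grip(.2,120)))[0].round().astype(int);print(q)
E
```

```text
0 [[323.0, 190.8], [322.7, 171.5]] [[322.7, 347.6], [322.7, 330.4]]
0.1 [[324.2, 190.3], [325.3, 170.5]] [[322.7, 356.4], [322.7, 341.1]]
0.2 [[325.4, 190.0], [327.9, 170.0]] [[322.7, 363.8], [322.7, 350.7]]
0.3 [[326.6, 189.9], [330.4, 169.8]] [[322.7, 369.9], [322.7, 359.0]]
0.4 [[327.7, 189.9], [332.8, 169.9]] [[322.7, 374.5], [322.7, 366.0]]
.........................
.........................
.........................
.........................
.........................
.........................
.........................
.........................
............###..........
............####.........
............####.........
............####.........
............#####........
............#####........
...........#####....##.##
...........####..........
...........###...........
...........###...........
...........###...........
..........####...........
..........####...........
..........####...........
..........###............
..........###............
..........###............
.........................
.........................
.........................
........................
[... 381 characters left out ...]
, [32, 35, 32], [42, 38, 41], [52, 50, 50], [50, 52, 52], [54, 54, 56], [51, 56, 52], [52, 50, 52], [34, 49, 56], [19, 46, 60], [16, 42, 54], [23, 47, 58], [29, 47, 59], [15, 46, 58], [24, 48, 61], [26, 51, 57]] [[98, 160, 214], [100, 157, 213], [99, 158, 214], [102, 159, 218], [107, 168, 227], [65, 101, 133], [24, 37, 45], [8, 4, 10], [23, 18, 22], [27, 28, 28], [29, 29, 29], [31, 29, 29], [29, 28, 28], [33, 28, 34], [32, 34, 30], [35, 33, 34], [31, 30, 29], [32, 33, 32], [31, 34, 32], [31, 32, 26], [32, 30, 30], [26, 28, 24], [24, 25, 26], [20, 20, 21], [33, 49, 63], [67, 104, 142], [101, 159, 217], [102, 166, 224], [97, 158, 218], [97, 158, 218], [95, 161, 219], [101, 166, 225]]
[343 187]
```

Emit:
{"api": "step_arm", "payload": {"targets": [[[-1,-0.04,0,0,0,0,0],[-1,-0.04,0,0,0,0,0],[-1,-0.034,0,0,0,0,0],[-1,0,0,0.04,0,0,0],[-1,0,0,0.04,0,0,0],[-1,0,0,0.037,0,0,0],[-1,0,0,0,0,0,0],[-1,0,0,0,0,0,0]]]}}

```text
time: 11.08
ee_pos: [0.5387, -0.02, 0.1318]
orientation: [[-0.05, 0.999, 0.001], [0.999, 0.05, 0.0], [0.0, 0.001, -1.0]]
ft_force: [0.3, 0.7, 0.9]
width: 0.183
grip_force: 0.0
```

Run:
```python
from h import *
c,o=wrist("w5");print(o["time"],o["ft_force"],(Rj.T@(o["ee_pos"]-O))*1e3,o["width"])
p=None
for a in np.arange(.2,1.85,.1):
    q=np.array(grip(a,88,10))[1:]+[8,0];print(round(a,2),q.round(1),None if p is None else (q-p).round(1));p=q
```

```text
11.075 [0.28313441 0.6959647  0.89623477] [   0.51472403 -119.19492481  131.80537495] 0.18343435065825398
0.2 [-148.7  130.2] None
0.3 [-157.5  129. ] [-8.8 -1.2]
0.4 [-166.1  126.9] [-8.6 -2.1]
0.5 [-174.4  124. ] [-8.4 -2.9]
0.6 [-182.4  120.3] [-8.  -3.7]
0.7 [-190.   115.7] [-7.6 -4.5]
0.8 [-197.2  110.5] [-7.1 -5.3]
0.9 [-203.7  104.5] [-6.6 -5.9]
1.0 [-209.6   98. ] [-5.9 -6.6]
1.1 [-214.9   90.8] [-5.2 -7.1]
1.2 [-219.4   83.2] [-4.5 -7.6]
1.3 [-223.1   75.2] [-3.7 -8. ]
1.4 [-226.    66.8] [-2.9 -8.4]
1.5 [-228.1   58.2] [-2.1 -8.6]
1.6 [-229.3   49.4] [-1.2 -8.8]
1.7 [-229.6   40.6] [-0.3 -8.8]
1.8 [-229.    31.7] [ 0.6 -8.8]
```

Emit:
{"api": "step_arm", "payload": {"targets": [[[-1,-0.008,0,0,0,0,0],[-1,-0.008,0,0,0,0,0],[-1,-0.006,0,0.001,0,0,0],[-1,-0.004,0,0.001,0,0,0],[-1,-0.004,0,0,0,0,0],[-1,-0.004,0,0.0004,0,0,0],[-1,-0.004,0,0.0008,0,0,0],[-1,-0.004,0,0.001,0,0,0],[-1,-0.004,0,0.001,0,0,0]]]}}

```text
time: 12.25
ee_pos: [0.5405, -0.0664, 0.1255]
orientation: [[-0.05, 0.999, -0.0], [0.999, 0.05, 0.0], [0.0, -0.0, -1.0]]
ft_force: [0.1, -0.1, -0.4]
width: 0.007
grip_force: 0.1
```

Emit:
{"api": "step_arm", "payload": {"targets": [[[-1,-0.004,0,0.001,0,0,0],[-1,-0.0042,0,0.0015,0,0,0],[-1,-0.004,0,0.0018,0,0,0],[-1,-0.004,0,0.0018,0,0,0],[-1,-0.0038,0,0.0022,0,0,0],[-1,-0.0038,0,0.0022,0,0,0]]]}}

```text
time: 13.0
ee_pos: [0.5416, -0.0902, 0.1149]
orientation: [[-0.05, 0.999, -0.0], [0.999, 0.05, 0.0], [0.0, -0.0, -1.0]]
ft_force: [-0.1, 0.5, 0.4]
width: 0.004
grip_force: 0.2
```

Run:
```python
from h import *
o=get_obs();s=read_camera("scene");pickle.dump(s,open("s6.pkl","wb"));print(o["time"],o["ft_force"],(Rj.T@(o["ee_pos"]-O))*1e3)
g=s["color"];m=(g.max(2)<60)[160:215,310:352];print(*["".join("#" if v else "." for v in r) for r in m],sep="\n")
cv2.imwrite("pics/s6.png",cv2.resize(g[130:250,250:370],(720,600)[::-1] if 0 else (600,600),interpolation=0))
```

```text
13.0 [-0.14499178  0.52227326  0.37204265] [-3.99438715e-02 -1.89454751e+02  1.14857892e+02]
#.........................................
##........................................
#.........................................
..........................................
..........................................
..........................................
..........................................
..........................................
..........................................
..........................................
..........................................
..........................................
..........................................
..........................................
............................#.............
............................###...........
............................####..........
............................####......#...
............................#####..####...
............................#########.....
............................##............
...........................##.............
..........................##..............
..................
[... 657 characters left out ...]
............
..........................................
..........................................
..........................................
..........................................
..........................................
..........................................
..........................................
..........................................
..........................................
..........................................
..........................................
..........................................
..........................................
..........................................
..........................................
..........................................
```

View pics/s6.png

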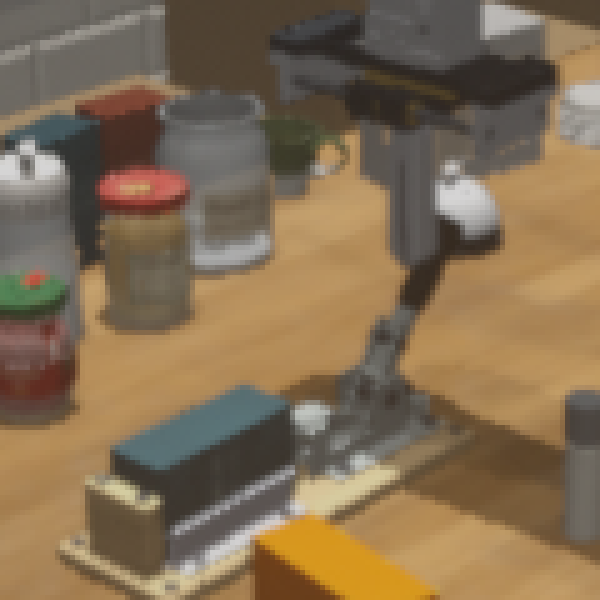

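The fingers are pushing the grip over; the handle now leans about 0.7 rad (grip at crop (430,270)). The carton still sits in the nest. Continue along the arc.

Emit:
{"api": "step_arm", "payload": {"targets": [[[-1,-0.0036,0,0.0026,0,0,0],[-1,-0.0035,0,0.0027,0,0,0],[-1,-0.0033,0,0.003,0,0,0],[-1,-0.0033,0,0.003,0,0,0],[-1,-0.003,0,0.0033,0,0,0],[-1,-0.003,0,0.0033,0,0,0]]]}}

```text
time: 13.8
ee_pos: [0.5427, -0.1096, 0.097]
orientation: [[-0.05, 0.999, -0.0], [0.999, 0.05, 0.0], [0.0, -0.0, -1.0]]
ft_force: [-0.8, 2.3, 2.0]
width: 0.005
grip_force: 1.5
```

Emit:
{"api": "step_arm", "payload": {"targets": [[[-1,-0.0026,0,0.0036,0,0,0],[-1,-0.0026,0,0.0036,0,0,0],[-1,-0.0023,0,0.0038,0,0,0],[-1,-0.0022,0,0.0038,0,0,0]]]}}

```text
time: 14.3
ee_pos: [0.5432, -0.1193, 0.0821]
orientation: [[-0.05, 0.999, 0.0], [0.999, 0.05, 0.0], [0.0, 0.0, -1.0]]
ft_force: [-1.2, 2.9, 4.1]
width: 0.002
grip_force: 2.2
```

Emit:
{"api": "step_arm", "payload": {"targets": [[[-1,-0.0013,0,0.0027,0,0,0],[-1,-0.0012,0,0.0027,0,0,0],[-1,-0.0012,0,0.0027,0,0,0],[-1,-0.001,0,0.0028,0,0,0]]]}}

```text
time: 14.8
ee_pos: [0.5434, -0.1241, 0.0713]
orientation: [[-0.05, 0.999, 0.0], [0.999, 0.05, -0.0], [-0.0, 0.0, -1.0]]
ft_force: [0.7, 3.1, 4.3]
width: 0.004
grip_force: 2.0
```

Emit:
{"api": "step_arm", "payload": {"targets": [[[-1,-0.0008,0,0.002,0,0,0],[-1,-0.0006,0,0.002,0,0,0],[-1,-0.0006,0,0.002,0,0,0],[-1,-0.0005,0,0.002,0,0,0]]]}}

```text
time: 15.3
ee_pos: [0.5435, -0.1266, 0.0633]
orientation: [[-0.05, 0.999, -0.0], [0.999, 0.05, -0.0], [-0.0, -0.0, -1.0]]
ft_force: [-0.8, 1.6, 3.7]
width: 0.006
grip_force: 1.7
```

Emit:
{"api": "step_arm", "payload": {"targets": [[[-1,-0.0004,0,0.0015,0,0,0],[-1,-0.0004,0,0.0015,0,0,0],[-1,-0.0003,0,0.0015,0,0,0]]]}}

```text
time: 15.68
ee_pos: [0.5435, -0.1277, 0.0589]
orientation: [[-0.05, 0.999, -0.0], [0.999, 0.05, -0.0], [-0.0, -0.0, -1.0]]
ft_force: [0.3, 1.0, 2.9]
width: 0.004
grip_force: 1.5
```

Emit:
{"api": "step_arm", "payload": {"targets": [[[-1,-0.0002,0,0.001,0,0,0],[-1,-0.0002,0,0.001,0,0,0],[-1,-0.0001,0,0.001,0,0,0]]]}}

```text
time: 16.05
ee_pos: [0.5435, -0.1282, 0.0559]
orientation: [[-0.05, 0.999, -0.0], [0.999, 0.05, -0.0], [-0.0, -0.0, -1.0]]
ft_force: [-0.0, -1.0, 2.1]
width: 0.01
grip_force: 1.3
```

Emit:
{"api": "step_arm", "payload": {"targets": [[[-1,0,0,0.001,0,0,0],[-1,0,0,0.001,0,0,0]]]}}

```text
time: 16.3
ee_pos: [0.5435, -0.1284, 0.0539]
orientation: [[-0.05, 0.999, -0.0], [0.999, 0.05, -0.0], [-0.0, -0.0, -1.0]]
ft_force: [0.2, -2.2, 3.2]
width: 0.005
grip_force: 1.4
```

Emit:
{"api": "step_arm", "payload": {"targets": [[[-1,0,0,0.0007,0,0,0],[-1,0,0,0.0007,0,0,0]]]}}

```text
time: 16.55
ee_pos: [0.5436, -0.1282, 0.0525]
orientation: [[-0.05, 0.999, -0.0], [0.999, 0.05, -0.0], [-0.0, -0.0, -1.0]]
ft_force: [0.7, -2.5, 2.4]
width: 0.0
grip_force: 1.3
```

Emit:
{"api": "step_arm", "payload": {"targets": [[[-1,0,0,0.0006,0,0,0],[-1,0,0,0.0006,0,0,0]]]}}

```text
time: 16.8
ee_pos: [0.5435, -0.1281, 0.0513]
orientation: [[-0.05, 0.999, -0.0], [0.999, 0.05, 0.0], [0.0, -0.0, -1.0]]
ft_force: [0.0, -2.6, 2.6]
width: 0.004
grip_force: 1.1
```

Emit:
{"api": "step_arm", "payload": {"targets": [[[-1,0,0,0.0007,0,0,0],[-1,0,0,0.0007,0,0,0]]]}}

```text
time: 17.05
ee_pos: [0.5435, -0.128, 0.0498]
orientation: [[-0.05, 0.999, -0.0], [0.999, 0.05, 0.0], [0.0, -0.0, -1.0]]
ft_force: [-0.2, -1.4, 1.4]
width: 0.006
grip_force: 0.8
```

Emit:
{"api": "step_arm", "payload": {"targets": [[[-1,0,0,0.0007,0,0,0],[-1,0,0,0.0007,0,0,0]]]}}

```text
time: 17.3
ee_pos: [0.5435, -0.128, 0.0484]
orientation: [[-0.05, 0.999, -0.0], [0.999, 0.05, 0.0], [0.0, -0.0, -1.0]]
ft_force: [0.4, -1.4, 1.3]
width: 0.004
grip_force: 0.5
```

Emit:
{"api": "step_arm", "payload": {"targets": [[[-1,0,0,0.0006,0,0,0],[-1,0,0,0.0006,0,0,0]]]}}

```text
time: 17.55
ee_pos: [0.5435, -0.128, 0.0473]
orientation: [[-0.05, 0.999, -0.0], [0.999, 0.05, 0.0], [0.0, -0.0, -1.0]]
ft_force: [-0.4, -1.1, 1.3]
width: 0.005
grip_force: 0.3
```

Emit:
{"api": "step_arm", "payload": {"targets": [[[-1,0,0,0.0006,0,0,0],[-1,0,0,0.0006,0,0,0]]]}}

```text
time: 17.8
ee_pos: [0.5435, -0.128, 0.046]
orientation: [[-0.05, 0.999, -0.0], [0.999, 0.05, 0.0], [0.0, -0.0, -1.0]]
ft_force: [-0.3, 0.7, 0.6]
width: 0.003
grip_force: 0.1
```

Emit:
{"api": "step_arm", "payload": {"targets": [[[-1,0,0,0.0005,0,0,0],[-1,0,0,0.0005,0,0,0]]]}}

```text
time: 18.05
ee_pos: [0.5435, -0.128, 0.0451]
orientation: [[-0.05, 0.999, -0.0], [0.999, 0.05, 0.0], [0.0, -0.0, -1.0]]
ft_force: [-0.2, 0.1, -0.3]
width: 0.004
grip_force: 0.0
```

Run:
```python
from h import *
o=get_obs();print(o["time"],o["ft_force"],o["wrist_torque"],(Rj.T@(o["ee_pos"]-O))*1e3,o["grip_force"])
s=read_camera("scene");pickle.dump(s,open("s7.pkl","wb"))
cv2.imwrite("pics/s7.png",cv2.resize(s["color"][160:260,260:360],(600,600),interpolation=2))
```

```text
18.05 [-0.20073291  0.09966725 -0.27294462] [-0.00688518 -0.08275865  0.02499124] [-4.18341001e-02 -2.27296260e+02  4.50861461e+01] 0.0
```

View pics/s7.png

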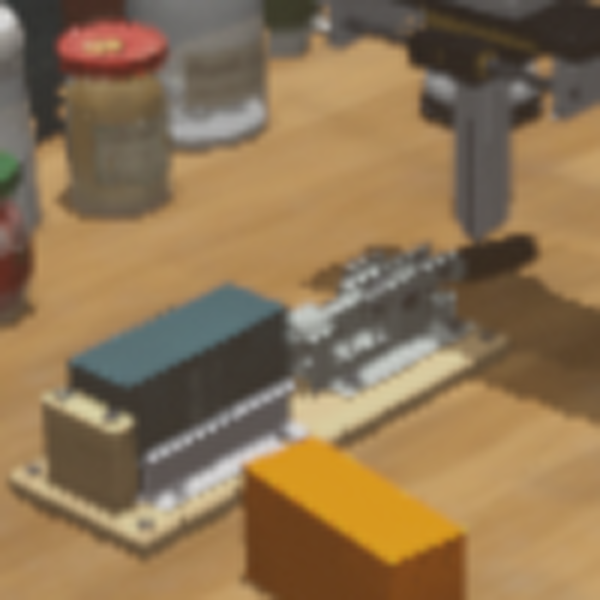

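The contact force has dropped to zero: the handle lies flat (crop (500,255)), the fingertip just clears the grip, and the carton sits against the stop. Back off and check that it holds.

Emit:
{"api": "step_arm", "payload": {"targets": [[[-1,0,0,-0.002,0,0,0],[-1,0,0,-0.01,0,0,0],[-1,0,0,-0.05,0,0,0],[-1,0,0,-0.05,0,0,0],[-1,0.05,0,-0.05,0,0,0],[-1,0.06,0,-0.04,0,0,0],[-1,0.06,0,0,0,0,0],[-1,0.05,0,0,0,0,0],[-1,0,0,0,0,0,0],[-1,0,0,0,0,0,0]]]}}

```text
time: 19.35
ee_pos: [0.5333, 0.0773, 0.2364]
orientation: [[-0.05, 0.999, 0.0], [0.999, 0.05, -0.0], [-0.0, 0.0, -1.0]]
ft_force: [-0.2, -0.1, 0.5]
width: 0.005
grip_force: 0.0
```

Run:
```python
from h import *
c,o=wrist("w8");s=read_camera("scene")
print(o["time"],o["ee_pos"],o["ft_force"])
hsv=cv2.cvtColor(c["color"],cv2.COLOR_BGR2HSV);m=(hsv[...,0]>85)&(hsv[...,0]<115)&(hsv[...,1]>60)&(hsv[...,2]>50)
x,y=project(c,O+[0,0,.076],o)[0].astype(int);z=np.zeros_like(m);z[max(0,y-80):y+80,x-40:x+40]=1
m=blob(m&z);k=rect(m);P=(plane(c,k,.076,o)-O)@Rj*1e3
print(x,y,cv2.minAreaRect(P[:,:2].astype(np.float32)))
a=s["color"][160:260,260:360];cv2.imwrite("pics/v8.png",np.hstack([cv2.resize(c["color"][60:380,220:440],(385,560),interpolation=0),cv2.resize(a,(400,560),interpolation=0)]))
d=cv2.absdiff(a,pickle.load(open("s7.pkl","rb"))["color"][160:260,260:360]).max(2);print("grip region diff",d[38:48,74:90].mean(),d[46:75,10:75].mean())
```

```text
19.35 [0.53329899 0.07730517 0.23639485] [-0.24764875 -0.1054763   0.46821176]
322 159 ((0.011053085327148438, 0.039402008056640625), (41.28976058959961, 108.72283935546875), 0.03836113214492798)
grip region diff 27.3625 18.387267904509283
```

View pics/v8.png

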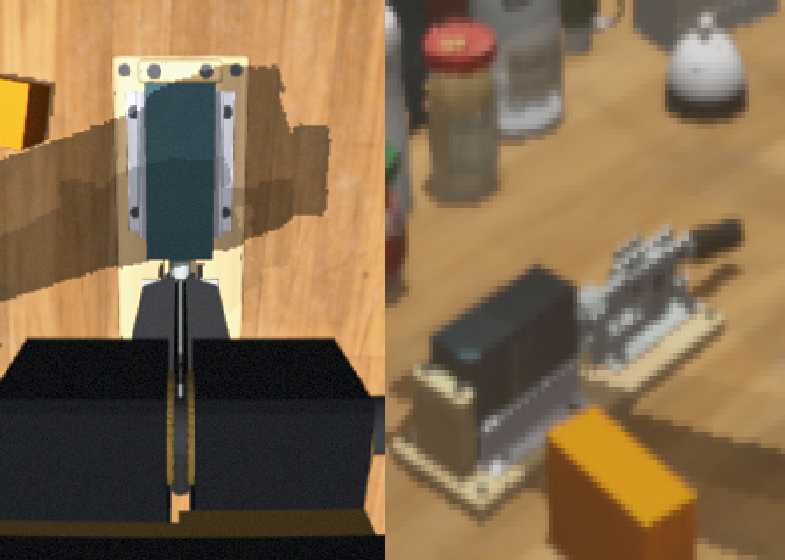

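The wrist view shows the carton at jig (0.0, 0.0) against the stop. In the scene view the handle is still down, in the same place as before I backed off (grip end at crop (740,230)), so it is past its dead point. Handing in.

```bash
python3 -c "
from cell import *
print(hand_in())"
```

```text
the job is handed in; nothing more can be done
None
```

The carton is in the nest against the end stop, the clamp has snapped over and stayed down after I let go, the other carton was not touched, and the job was handed in at about 19 s (no verdict was returned).

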